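# Hang a three-pole breaker on the rail inside a small control cabinet

### The arm

A 6-joint arm with a two-finger parallel gripper is mounted at the origin on the work surface. World frame = base frame: x ahead of the robot, y to its left, z up, the work surface at z = 0. Lengths are in m, angles in rad, forces in N, time in s.
With the tool pointing down it reaches from about 0.375 to 0.9 m from the base axis. Payload 3.1 kg.
Tool frame: the origin (TCP) lies on the centre line of the jaws, within the pads' length; the fingertips stand robot.nose_length ahead of it and the grasp point (between the pads) lies 6 mm ahead of it (robot.nose_length is the distance from the TCP to the fingertips, in m); z points along the fingers, y is the line along which they close (so a half turn about z gives the same grasp; the last joint's range is limited). The gripper opens to 87 mm and grips with 3 to 60 N. Pads are 19 mm wide; open, the fingers measure 117 mm over their backs; the gripper's body (75 mm by 190 mm) begins 51 mm behind the grasp point.
Start: joints at [-1.369, 0.527, 1.433, -0, 1.181, -0.178], TCP at [0.232, -0.58, 0.218] pointing down, gripper open.
Joint ranges: [-3.08, 3.08], [-0.75, 2.2], [0.22, 2.44], [-1.43, 4.57], [0, 2.65], [-2.85, 2.85]. Speed limits (rad/s): [2.79, 2.79, 3.14, 3.14, 3.14, 3.14].

### API

Orientations are given as a unit quaternion [x, y, z, w].
In Python, from rig import robot gives the robot as it stands.
- The arm moves only by the shell command python3 -m crank 'ROWS' [FORCE]. ROWS is JSON, one flat list of numbers, 7 for each row, row after row: the shift along the tool's x, y, z in mm, then the turn, a rotation vector about the tool's x, y, z in degrees, then the closure in counts, from 0 (fully open) to 255 (shut). In form: [x, y, z, ax, ay, az, fingers, x, y, z, ax, ay, az, fingers, ...]. A call has exactly 5 rows; each row is the pose to reach, as a shift and turn from the pose commanded when the call began, along the tool's axes at that moment; what a row does not reach only later rows make up. A row lasts 1/12 s, in which the tool goes at most 41.7 mm and 7.16 degrees, less where a joint would pass 70% of its speed; a pose out of reach is approached as far as the arm can. A call with a gripper value outside its range is refused whole. The fingers move at their own pace and stop on an object; FORCE is the grip in N (left out, the last holds). Time passes only in rows, so rows that repeat a pose let the fingers close, or fill a call up. It gives the time, the measured TCP pose, the force, the opening and the grip force at its end, in the units of the state.
- robot.get_obs(): the state, without advancing time (a new reading comes with each control period).
- robot.camera(name): name is "scene" or "top" or "wrist"; returns a dict with "pixels" (480x640x3 uint8, red, green, blue), "intrinsics" (3x3 intrinsics, pixels), "extrinsics" (4x4, takes a point from camera to world coordinates); the wrist camera has in their place "mount" (4x4, takes a point from camera to tool coordinates, whose origin is the TCP and whose axes are the flange's). Camera axes: x right, y down, z forward; pixel columns grow to the right and rows downward; lengths in m; the calibration is good to about 2 mm. A picture is of the moment at which its call begins: read the wrist's pose just before it. There is no depth.
- robot.hand_in(): hands the job in; it is judged then, once.
The state is a dict: "time": time; "q": joint angles; "joint_velocities": joint speeds; "joint_torque": joint torques, N m; "position": TCP position; "tool_rot": TCP orientation; "ft_force": force on the tool from outside, world axes, zero at the start; "moment": the same for the moment, N m; "grip_width": finger opening in m; "grip_force": force on a finger pad.
Only numpy, scipy, OpenCV 4.12 (cv2) and the standard library are available. Lean on these libraries where they do the work, as an engineer would, in place of code of your own. Each camera call takes 0.05 s, during which the arm holds its last target. There are 200 camera calls.

### The job

Hang the three-pole circuit breaker on the rail inside the small cabinet, in the free gap between the two breakers already mounted there: reach in through the opening without touching the cabinet's walls or rim, hook the breaker's fixed lip over the rail's upper edge, and swing its lower end in until the latch snaps behind the lower edge and it sits flat on the rail. The rail is only roughly where the drawing puts it, so find its edge by feel and be gentle, for the lip is moulded plastic. Leave everything else on the bench where it is.

Things in the scene. Friction and masses are not known exactly. Their poses are not given: they have to be found in the camera images.
- brk3: The three-pole breaker to hang: white plastic, 85 long (x), 54 wide (y), 83 high, 0.28 to 0.45 kg, standing on its back on the bench. Two similar loose ones are 36 and 72 wide. Origin: centre of its underside; z out of its front, +x to its hook end (upper end once hung). Its back, which seats on the rail, is at z 10; shoulders at z 54. Hung, it has 1.5 mm of play along x each way.
- nose (a point): Centre of the breaker's nose, the part to hold: a block 45 long (x -22.5 to 22.5), full width, from the shoulders (z 54) up to z 76; a dark toggle bar 10 long stands on it up to z 83. This point: x 0, y 0, z 65 in the breaker's frame. Held tilted about 20 degrees, hook end towards the plate, the breaker's lip slips behind the rail's upper edge while the latch still clears the rail.
- lip (a point): Tip of the breaker's fixed lip, a round-nosed toe pointing to the breaker's -x, 5.5 thick (z 0 to 5.5 in its frame), over the full width; this point is at x 14, z 2.75. Between toe and back is the slot for the rail's edge: 4.5 high (z 5.5 to 10), 5 deep, ended by a wall at x 19, from where an arm 10 high (z 0 to 10) runs to x 40.5. Forced with over 40 N against rail or cabinet it breaks.
- latch (a joint): The breaker's spring latch, a dark slide under its other end. 0: sprung out, tip at x -14.5 in the breaker's frame (z 0.5 to 7.4); it yields up to 5 mm towards -x. Its underside is a 55 degree ramp: pressing the lower end onto the rail, about 10 N, moves it some 3 mm, then it snaps back to 0 behind the rail's lower edge. Beyond it a foot spans x -36 to -42.5, z 0 to 10.
- cabinet: Small white steel cabinet, 300 high (x) by 200 wide (y) by 120 deep, lying back on a sloping stand: it opens upwards, leaning 25 degrees towards the robot. Origin: front face of its mounting plate, mid-width, on the rail's nominal centre line; x up the plate (to the raised far end), y along the rail, z out of the opening. Wiring ducts 40 high cross it at x 90 to 120 and -77 to -107.
- opening (a point): Centre of the cabinet's front opening, at x 35, y 0, z 110 in the cabinet's frame: the rim leaves 276 (x) by 176 (y) free.
- rail_line (a point): Nominal middle of the rail's front face: x 0, y 0, z 30 in the cabinet's frame. Steel rail along y, 35 wide; its edges are lips 2.3 thick, free behind for 6. Screwed tight in slotted holes, it really lies up to 12 mm up or down the plate (x) from here; z is true. Free gap y -32 to 32 between two mounted two-pole breakers of the same profile, which sit on the rail and share its shift.
- frame: The cabinet's side walls and rim, not to be touched; same origin and axes as the cabinet.
- brk2: Two-pole breaker standing on the bench, 36 wide, otherwise the same shape; leave it.
- brk4: Four-pole breaker standing on the bench, 72 wide, otherwise the same shape; leave it.
- driver: Insulated screwdriver, 200 long, lying on the bench; leave it. Origin near its middle.
- contactor: Contactor, grey with dark top, 78 x 45 x 85 high, on the bench; leave it. Origin under its centre.
- terminals: Block of six rail terminals, 46 x 37 x 36 high, on the bench; leave it. Origin under its centre.
- ferrules: Black open tray of wire ferrules, 100 x 140 x 45 high; leave it. Origin under its centre.
- cutters: Side cutters with black grips, 130 long, lying on the bench; leave them.
Not all that is in view belongs to the job. Leave any green or pink look-alike of the brk3 alone.

How it is judged:
At the end, for the whole second after the job is handed in: The three-pole breaker is on the rail in the free gap (within 8 mm of its middle), at rest, flat within 0.06 rad, its underside 18 to 22.2 mm above the plate (seated: 20), its centre within 15 mm of the rail's nominal line, the latch sprung back out (below 1.5 mm) (z of brk3 in the frame of cabinet between 0.018 and 0.0222 m and x of brk3 in the frame of cabinet between -0.015 and 0.015 m and y of brk3 in the frame of cabinet between -0.008 and 0.008 m and angle between the z axis of brk3 and the z axis of cabinet, either way round below 0.06 rad and value of joint latch below 0.0015 m and linear speed of brk3 below 0.02 m/s); the robot touches nothing.
It fails at once if the cabinet's walls or rim are touched (over 1 N) (contact force between frame and anything else above 1 N).
It fails at once if the breaker is forced against the cabinet or rail with more than 40 N (contact force between brk3 and cabinet above 40 N).
It fails at once if something else on the bench is moved by more than 15 mm (distance of any of brk2, brk4, driver, contactor, terminals, ferrules, cutters from where it was at the start of the episode above 0.015 m).
It also fails if it takes over 58 s, if anything falls off the work surface, if the arm or the gripper's body presses on something with over 40 N, if the wrist force passes 120 N, or if a joint passes its speed limit or range.

## Working session

There is one attempt and no reset: what is moved stays moved. The work goes in short steps, Python scripts to look and compute and a shell command to move; the robot and the scene stay as the last step left them, time stands still between calls to the robot, and variables do not carry over. Pictures are saved under pics/ and viewed, at most 10 in all, crops included, and the job is handed in when it is done.

```bash
ls; mkdir -p pics; python3 - <<'E'
from rig import robot
import cv2,numpy as np,json
o=robot.get_obs();print(o, robot.nose_length)
for n in("scene","top"):
    c=robot.camera(n);cv2.imwrite(f"pics/{n}0.png",c["pixels"][:,:,::-1]);print(n,c["intrinsics"],c["extrinsics"])
    np.savez(f"{n}.npz",K=c["intrinsics"],E=c["extrinsics"])
c=robot.camera("wrist");print(c["intrinsics"],c["mount"]);cv2.imwrite("pics/wrist0.png",c["pixels"][:,:,::-1])
np.savez("wrist.npz",K=c["intrinsics"],M=c["mount"])
E
```

```text
pics
{'time': 0.0, 'q': array([-1.36849733e+00,  5.28463039e-01,  1.43390337e+00, -1.40452717e-06,
        1.18140534e+00, -1.78468860e-01]), 'joint_velocities': array([-1.48952310e-05,  9.98594868e-04, -4.53985603e-04, -4.94334144e-04,
       -1.93963391e-04,  1.07324878e-03]), 'joint_torque': array([ 1.44199970e-03, -4.40033698e+01, -1.76593995e+01,  6.32384839e-02,
        5.79607137e-02, -1.73523267e-04]), 'position': array([ 0.23216332, -0.57947506,  0.21667324]), 'tool_rot': array([ 9.81931021e-01,  1.89236049e-01, -1.36310640e-05, -1.08946113e-03]), 'ft_force': array([-0.13995544,  0.09669151,  0.59535962]), 'moment': array([0.0540265 , 0.03743714, 0.0225338 ]), 'grip_force': 0.0, 'grip_width': 0.08692115336944822} 0.025
scene [[452.89822926   0.         318.66363313]
 [  0.         452.89822926 246.90489689]
 [  0.           0.           1.        ]] [[ 0.69367897  0.42356813 -0.58258006  1.20488521]
 [ 0.71995162 -0.38315411  0.57867313 -0.67114893]
 [ 0.02188955 -0.82084284 -0.57073451  0.81638932]
 [ 0.          0.          0.          1.        ]]
top [[478.62676564   0.         322.70772142]
 [  0.         478.62676564 235.45506697]
 [  0.           0.           1.        ]] [[-0.01188704 -0.9811369   0.19294839  0.31562233]
 [-0.99983856  0.01426279  0.01092844 -0.01598194]
 [-0.01347428 -0.19278733 -0.98114805  1.15524193]
 [ 0.          0.          0.          1.        ]]
[[397.63252257   0.         314.4750974 ]
 [  0.         397.63252257 241.31982769]
 [  0.           0.           1.        ]] [[ 4.37928540e-04 -9.57369612e-01 -2.88865427e-01  8.00390154e-02]
 [ 9.99999453e-01  6.93660662e-04 -7.82929754e-04 -3.19757566e-05]
 [ 9.49927738e-04 -2.88864926e-01  9.57369392e-01 -1.67708241e-01]
 [ 0.00000000e+00  0.00000000e+00  0.00000000e+00  1.00000000e+00]]
```

View pics/top0.png

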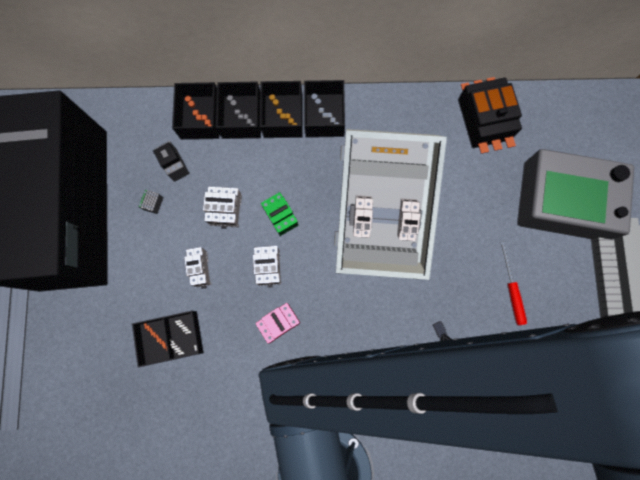

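View pics/scene0.png

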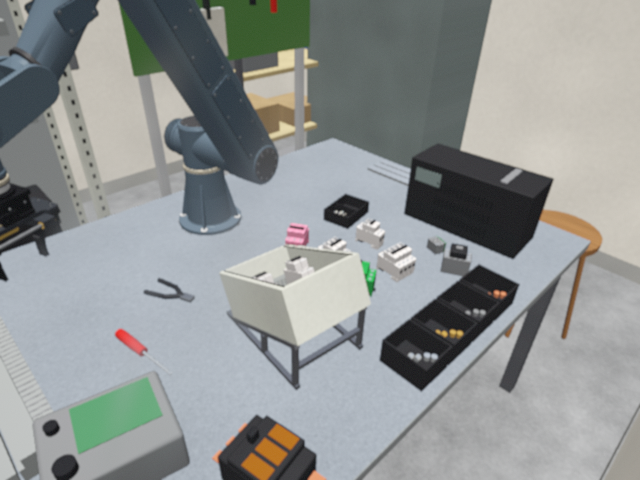

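The top view shows brk3 (three poles) near (265,265), brk2 (195,267), brk4 (220,205), and the cabinet around (390,205). The pink and green pieces are decoys. I'll enlarge both crops.

```bash
python3 - <<'E'
import cv2,numpy as np
im=cv2.imread("pics/top0.png")
a=cv2.resize(im[120:290,325:455],None,fx=3.5,fy=3.5,interpolation=cv2.INTER_CUBIC)
b=cv2.resize(im[235:295,235:295],(390,390),interpolation=cv2.INTER_CUBIC)
o=np.zeros((595,800,3),np.uint8);o[:a.shape[0],:a.shape[1]]=a[:595,:400] if a.shape[1]>400 else a
b=b[:, :] if a.shape[1]+390<=800 else cv2.resize(b,(800-a.shape[1],)*2)
o[:b.shape[0],a.shape[1]:a.shape[1]+b.shape[1]]=b;print(a.shape,b.shape)
cv2.imwrite("pics/crop1.png",o)
E
```

```text
Traceback (most recent call last):
ValueError: could not broadcast input array from shape (595,400,3) into shape (595,455,3)
```

```bash
python3 - <<'E'
import cv2,numpy as np
im=cv2.imread("pics/top0.png")
a=cv2.resize(im[120:290,325:455],None,fx=3.5,fy=3.5,interpolation=cv2.INTER_CUBIC)
b=cv2.resize(im[235:295,235:295],(345,345),interpolation=cv2.INTER_CUBIC)
o=np.zeros((595,800,3),np.uint8);o[:,:455]=a;o[:345,455:]=b
cv2.imwrite("pics/crop1.png",o)
E
```

```text
(no output)
```

View pics/crop1.png

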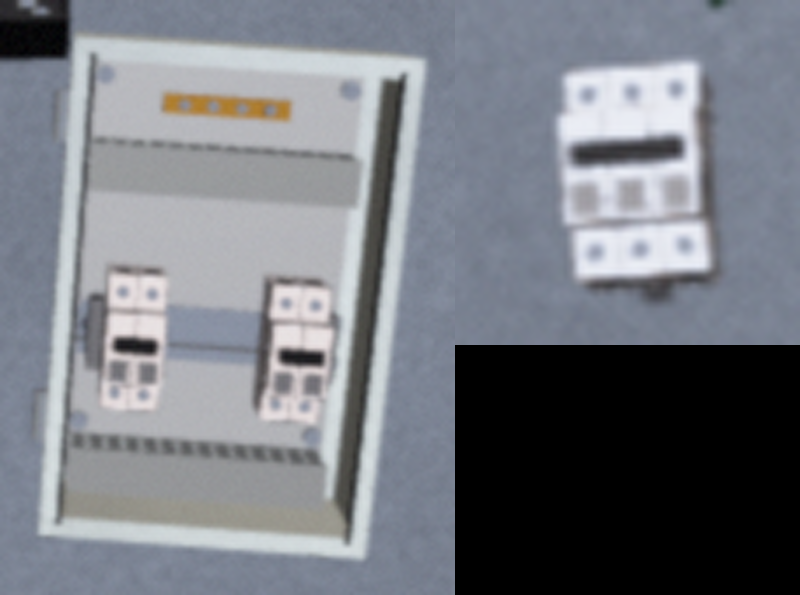

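The hook ends are clear: brk3's latch (dark stub) is at the bottom of the image, toggle towards the top, so it's oriented like the mounted ones. Next I fit the poses from the corner pixels.

```bash
cat > h.py <<'E'
import numpy as np,cv2
from scipy.spatial.transform import Rotation as R
from scipy.optimize import least_squares
def cam(n):
    d=np.load(n+".npz");return d["K"],d["E"]
def proj(P,K,E):
    p=(np.asarray(P)-E[:3,3])@E[:3,:3]; return p[:,:2]/p[:,2:]*[K[0,0],K[1,1]]+[K[0,2],K[1,2]]
def wristE(o):
    d=np.load("wrist.npz");T=np.eye(4);T[:3,:3]=R.from_quat(o["tool_rot"]).as_matrix();T[:3,3]=o["position"]
    return d["K"],T@d["M"]
def cabR(yaw,tilt=25): # x up the plate
    return R.from_euler('ZY',[yaw,-tilt],degrees=True)
E
python3 - <<'E'
from h import *
K,E=cam("top")
c=np.array([(80,38),(425,60),(365,557),(40,533),(93,52),(405,75),(348,543),(58,523)])/3.5+[325,120]
L=lambda a,b:[[35+a,b,.0],[35+a,-b,0],[35-a,-b,0],[35-a,b,0]]
M=np.array(L(150,100)+L(138,88))/1000;M[:,2]=.11
f=lambda p:(proj(cabR(p[3]).apply(M)+p[:3],K,E)-c).ravel()
s=least_squares(f,[.5,-.2,.15,0],loss='soft_l1');print("cab",s.x,f(s.x).reshape(-1,2).round(1).tolist())
np.save("cab.npy",s.x)
Ks,Es=cam("scene");print(proj(cabR(s.x[3]).apply(M)+s.x[:3],Ks,Es).round(0))
b=(np.array([(558,116),(700,108),(705,218),(563,225),(563,70),(700,62),(712,276),(577,283)])-[455,0])/5.75+235
B=np.array([(22.5,27,76),(22.5,-27,76),(-22.5,-27,76),(-22.5,27,76),(42.5,27,54),(42.5,-27,54),(-42.5,-27,54),(-42.5,27,54)])/1000
g=lambda p:(proj(R.from_euler('Z',p[2],degrees=True).apply(B)+[p[0],p[1],0],K,E)-b).ravel()
s=least_squares(g,[.4,.1,0],loss='soft_l1');print("brk3",s.x,g(s.x).reshape(-1,2).round(1).tolist())
E
```

```text
cab [ 0.57605033 -0.14490219  0.08069956 -5.05517182] [[-1.4, -0.8], [0.8, -0.5], [0.2, 0.7], [-0.5, 0.6], [0.5, 1.7], [-0.3, 1.0], [0.0, -1.1], [0.4, -1.5]]
[[358. 252.]
 [281. 289.]
 [218. 271.]
 [285. 243.]
 [350. 253.]
 [283. 285.]
 [225. 270.]
 [284. 245.]]
brk3 [0.46399762 0.12665217 3.29192694] [[0.5, -0.3], [-0.6, -0.6], [-0.5, -0.1], [0.4, 0.4], [0.7, 0.7], [-0.1, 0.5], [-0.3, -0.5], [-0.2, -0.0]]
```

The cabinet and brk3 fits are consistent. The fingers are too thick for the 5 mm side gaps, so I'll grip along the breaker's length (tool y = breaker x). First stop is a viewing pose over the cabinet.

```bash
cat >> h.py <<'E'
def tool(axR): # tool rot from brk-like frame: tool x=y, y=x, z=-z
    return R.from_matrix(axR.as_matrix()@np.array([[0,1,0],[1,0,0],[0,0,-1.]]))
def plan(p1,r1,n,o=None):
    if o is None:
        from rig import robot; o=robot.get_obs()
    p0=np.array(o["position"]);r0=R.from_quat(o["tool_rot"]);p1=np.array(p1)
    rv=(r0.inv()*r1).as_rotvec();N=n*5
    print("dist",np.linalg.norm(p1-p0)/N*1e3,"deg/row",np.degrees(np.linalg.norm(rv))/N)
    for c in range(n):
        a=c*5/N;pc=p0+a*(p1-p0);rc=r0*R.from_rotvec(a*rv);rows=[]
        for k in range(1,6):
            b=(c*5+k)/N
            rows.append(list((rc.inv().apply((b-a)*(p1-p0))*1e3).round(1))+list(np.degrees((b-a)*rv).round(2)))
        print("\n".join(str([float(x) for x in r]) for r in rows[-1:]), " (last row of call; linear)")
E
python3 - <<'E'
from h import *
plan([.50,-.13,.45],tool(R.from_euler('Z',-5,degrees=True)),3)
E
```

```text
dist 38.195742430034876 deg/row 4.212107018859067
[138.6, -106.1, -77.5, -0.03, -0.02, -21.06]  (last row of call; linear)
[167.4, -49.2, -77.6, -0.03, -0.02, -21.06]  (last row of call; linear)
[173.9, 14.3, -77.7, -0.03, -0.02, -21.06]  (last row of call; linear)
```

```bash
python3 -m crank '[28,-21,-16,0,0,-4.2,0, 56,-42,-31,0,0,-8.4,0, 83,-64,-47,0,0,-12.6,0, 111,-85,-62,0,0,-16.8,0, 139,-106,-78,0,0,-21,0]'
python3 -m crank '[33,-10,-16,0,0,-4.2,0, 67,-20,-31,0,0,-8.4,0, 100,-30,-47,0,0,-12.6,0, 134,-39,-62,0,0,-16.8,0, 167,-49,-78,0,0,-21,0]'
python3 -m crank '[35,3,-16,0,0,-4.2,0, 70,6,-31,0,0,-8.4,0, 104,9,-47,0,0,-12.6,0, 139,12,-62,0,0,-16.8,0, 174,14,-78,0,0,-21,0]'
python3 -m crank '[0,0,0,0,0,0,0, 0,0,0,0,0,0,0, 0,0,0,0,0,0,0, 0,0,0,0,0,0,0, 0,0,0,0,0,0,0]'
python3 - <<'E'
from h import *
from rig import robot
o=robot.get_obs();c=robot.camera("wrist");cv2.imwrite("pics/w1.png",c["pixels"][:,:,::-1])
np.savez("w1pose.npz",position=o["position"],tool_rot=o["tool_rot"]);print(o["position"],o["time"])
E
```

```text
time: 0.57
position: [0.3223, -0.4283, 0.2958]
tool_rot: [0.93, 0.366, 0.0, -0.001]
ft_force: [0.4, -0.2, 0.1]
grip_width: 0.087
grip_force: 0.0
time: 0.98
position: [0.4116, -0.2788, 0.3741]
tool_rot: [0.848, 0.53, 0.0, -0.0]
ft_force: [0.7, -0.2, -0.1]
grip_width: 0.087
grip_force: 0.0
time: 1.4
position: [0.5008, -0.1289, 0.4521]
tool_rot: [0.737, 0.676, -0.0, -0.0]
ft_force: [0.7, -1.4, -0.3]
grip_width: 0.087
grip_force: 0.0
time: 1.82
position: [0.4996, -0.1318, 0.4506]
tool_rot: [0.739, 0.674, -0.001, -0.001]
ft_force: [0.5, -0.8, 0.5]
grip_width: 0.0869
grip_force: 0.0
[ 0.49961147 -0.1317784   0.45064042] 1.8167
```

View pics/w1.png

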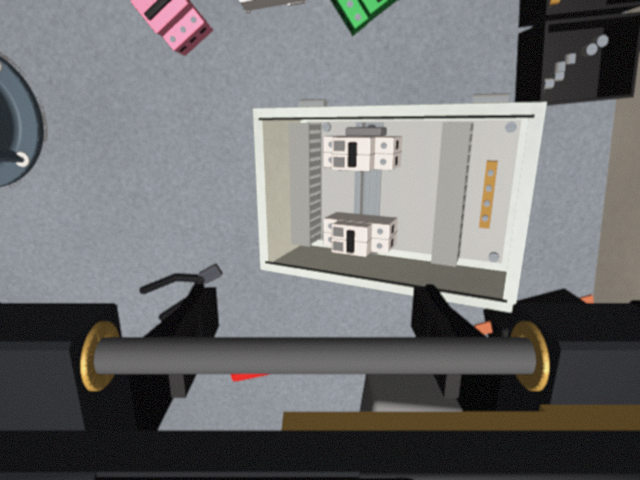

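The wrist view shows the full cabinet: rim corners at about (254,109), (545,102), (513,311), (262,269), the rail between x≈355 and 381. I'll zoom in for accurate corners.

```bash
python3 - <<'E'
import cv2
im=cv2.imread("pics/w1.png")
cv2.imwrite("pics/w1c.png",cv2.resize(im[95:315,245:555],None,fx=2.58,fy=2.58,interpolation=cv2.INTER_CUBIC)[:600,:800])
E
```

```text
(no output)
```

View pics/w1c.png

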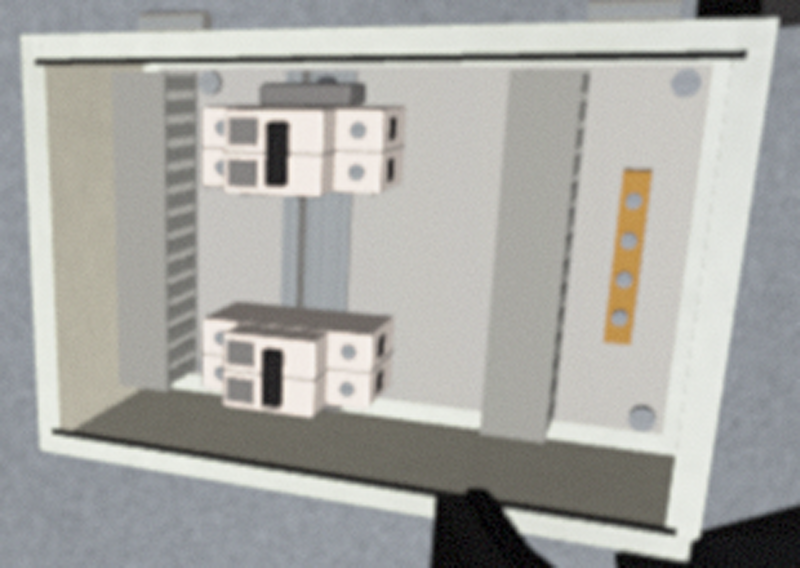

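```bash
cat > fit.py <<'E'
from h import *
K,E=cam("top")
c=np.array([(80,38),(425,60),(365,557),(40,533)])/3.5+[325,120]
M=np.array([[185,100,110],[185,-100,110],[-115,-100,110],[-115,100,110]])/1000
d=np.load("w1pose.npz");Kw,Ew=wristE(d)
q=lambda a:np.array(a)/2.58+[245,95]
cw=q([(778,18),(690,558),(42,450),(22,36)])
nz=np.array([(-22.5,-32,96),(22.5,-32,96),(22.5,-68,96),(-22.5,-68,96),(22.5,32,96),(-22.5,32,96)])/1e3
nw=q([(225,333),(322,338),(320,415),(223,405),(325,195),(225,190)])
rw=q([(283,230),(283,280),(352,210),(346,300)])
def res(p,full=0):
    f=lambda P:cabR(p[3],25+p[5]).apply(P)+p[:3]
    a=proj(f(M),K,E)-c;b=proj(f(M),Kw,Ew)-cw
    n=proj(f(nz+[p[4],0,0]),Kw,Ew)-nw
    # rail edges: image x of line at y=+-
    r=[]
    for s,i in((-.0175,0),(-.0175,1),(.0175,2),(.0175,3)):
        e=proj(f(np.array([[p[4]+s,.02,.03],[p[4]+s,-.02,.03]])),Kw,Ew)
        t=(rw[i,1]-e[0,1])/(e[1,1]-e[0,1]);r.append(e[0,0]+t*(e[1,0]-e[0,0])-rw[i,0])
    if full:print(a.round(1).tolist(),b.round(1).tolist(),n.round(1).tolist(),np.round(r,1))
    return np.r_[a.ravel(),b.ravel(),n.ravel(),r,p[5]*2]
s=least_squares(res,[.576,-.145,.08,-5,0,0],loss='soft_l1',x_scale=[.01,.01,.01,1,.01,1]);print(s.x);res(s.x,1);np.save("cab.npy",s.x)
E
python3 fit.py
```

```text
[ 5.77135470e-01 -1.43785699e-01  7.53025884e-02 -4.96778941e+00
  2.58408501e-03 -3.77531878e-01]
[[-2.1, -0.6], [-0.7, -0.4], [-0.7, 0.2], [-0.9, 0.2]] [[-0.8, 0.4], [1.4, -0.0], [-0.2, -0.7], [-0.0, -0.2]] [[0.1, -0.8], [-1.5, 1.1], [-1.7, 0.7], [0.7, -0.3], [-0.7, 0.7], [0.5, 0.9]] [0.5 0.  0.1 1. ]
```

```bash
python3 - <<'E'
from h import *
plan([.464,.127,.30],tool(R.from_euler('Z',3.3,degrees=True)),2)
E
```

```text
dist 30.165621044352864 deg/row 0.8625525238791283
[127.1, -29.7, 75.5, -0.05, -0.02, -4.31]  (last row of call; linear)
[129.0, -20.1, 75.5, -0.05, -0.02, -4.31]  (last row of call; linear)
```

```bash
python3 -m crank '[25,-6,15,0,0,-0.9,0, 51,-12,30,0,0,-1.7,0, 76,-18,45,0,0,-2.6,0, 102,-24,60,0,0,-3.4,0, 127,-30,75,0,0,-4.3,0]' >/dev/null
python3 -m crank '[26,-4,15,0,0,-0.9,0, 52,-8,30,0,0,-1.7,0, 77,-12,45,0,0,-2.6,0, 109,-17,63,0,0,-3.6,0, 129,-20,76,0,0,-4.3,0]'
python3 -m crank '[0,0,0,0,0,0,0, 0,0,0,0,0,0,0, 0,0,0,0,0,0,0, 0,0,0,0,0,0,0, 0,0,0,0,0,0,0]'
python3 - <<'E'
from h import *
from rig import robot
o=robot.get_obs();c=robot.camera("wrist");im=c["pixels"][:,:,::-1]
np.savez("w2pose.npz",position=o["position"],tool_rot=o["tool_rot"]);cv2.imwrite("pics/w2.png",im)
cv2.imwrite("pics/w2c.png",cv2.resize(im[110:310,180:440],None,fx=3,fy=3,interpolation=cv2.INTER_CUBIC))
E
```

```text
time: 2.7
position: [0.4627, 0.129, 0.2991]
tool_rot: [0.686, 0.728, -0.0, -0.001]
ft_force: [0.8, -0.2, -0.3]
grip_width: 0.087
grip_force: 0.0
time: 3.12
position: [0.465, 0.1265, 0.3015]
tool_rot: [0.686, 0.727, 0.001, 0.001]
ft_force: [-0.5, 0.1, -0.8]
grip_width: 0.0873
grip_force: 0.0
```

View pics/w2c.png

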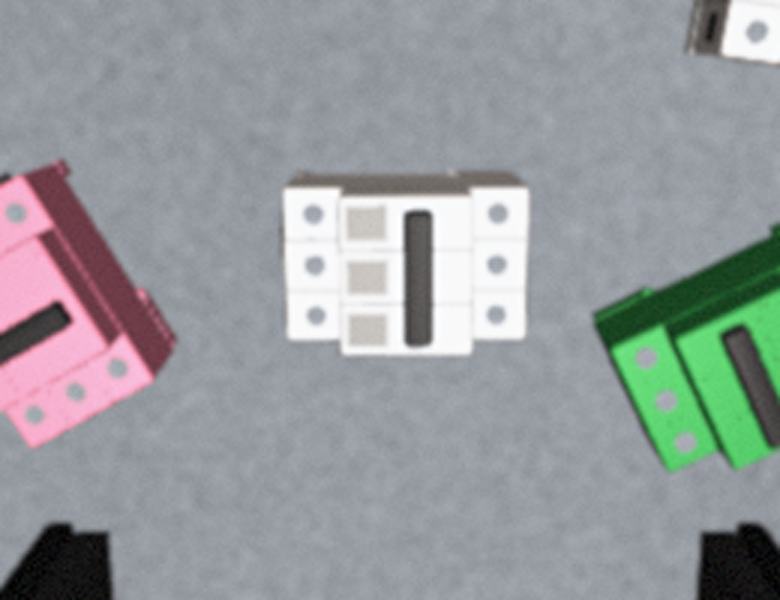

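brk3 sits squarely between the fingers (crop 284–528 × 186–355), clear of the pink and green decoys. Refining its pose.

```bash
python3 - <<'E'
from h import *
d=np.load("w2pose.npz");K,E=wristE(d)
b=np.array([(472,194),(472,355),(342,355),(341,195),(528,186),(525,340),(288,340),(284,187)])/3+[180,110]
B=np.array([(22.5,27,76),(22.5,-27,76),(-22.5,-27,76),(-22.5,27,76),(42.5,27,54),(42.5,-27,54),(-42.5,-27,54),(-42.5,27,54)])/1000
g=lambda p:(proj(R.from_euler('Z',p[2],degrees=True).apply(B)+[p[0],p[1],p[3]],K,E)-b).ravel()
s=least_squares(g,[.464,.127,3,0],loss='soft_l1',x_scale=[.01,.01,1,.01]);print("brk3",s.x,g(s.x).reshape(-1,2).round(1).tolist())
plan([s.x[0],s.x[1],.0815],tool(R.from_euler('Z',s.x[2],degrees=True)),2)
E
```

```text
brk3 [ 4.66021196e-01  1.28761676e-01  3.49998084e+00 -9.60135514e-04] [[1.0, 0.4], [0.2, -0.3], [-0.4, -0.1], [-1.0, 0.3], [0.3, 0.3], [-0.1, -0.6], [0.1, -0.3], [-0.2, 0.2]]
dist 21.99023459822797 deg/row 0.02232755931359346
[1.0, 0.4, 109.9, 0.05, 0.01, -0.1]  (last row of call; linear)
[1.0, 0.5, 109.9, 0.05, 0.01, -0.1]  (last row of call; linear)
```

```bash
python3 -m crank '[0,0,25,0,0,0,0, 1,0,50,0,0,0,0, 1,0,75,0,0,0,0, 1,0,100,0,0,0,0, 1,1,125,0,0,-0.2,0]' >/dev/null
python3 -m crank '[0,0,25,0,0,0,0, 1,0,50,0,0,0,0, 1,0,70,0,0,0,0, 1,0,85,0,0,0,0, 1,0,93,0,0,0,0]' 
python3 -m crank '[0,0,0,0,0,0,0, 0,0,0,0,0,0,0, 0,0,0,0,0,0,0, 0,0,0,0,0,0,60, 0,0,0,0,0,0,120]' 30
python3 -m crank '[0,0,0,0,0,0,200, 0,0,0,0,0,0,255, 0,0,0,0,0,0,255, 0,0,0,0,0,0,255, 0,0,0,0,0,0,255]' 
python3 -c "
from h import *
from rig import robot
o=robot.get_obs();print(o)"
```

```text
time: 4.0
position: [0.4647, 0.1291, 0.0812]
tool_rot: [0.685, 0.729, -0.001, -0.001]
ft_force: [0.2, 0.1, -0.7]
grip_width: 0.0874
grip_force: 0.0
time: 4.42
position: [0.4657, 0.1299, 0.0836]
tool_rot: [0.684, 0.729, 0.001, 0.001]
ft_force: [-0.0, 0.2, -0.3]
grip_width: 0.08
grip_force: 0.0
time: 4.83
position: [0.4649, 0.1299, 0.0827]
tool_rot: [0.684, 0.729, 0.0, 0.0]
ft_force: [0.2, 0.4, -0.0]
grip_width: 0.0482
grip_force: 0.0
{'time': 4.8333, 'q': array([ 4.03536259e-02,  5.65684556e-01,  1.90375170e+00,  3.94528651e-05,
        6.72122401e-01, -2.28741847e-02]), 'joint_velocities': array([-0.00172486,  0.00190514, -0.00125407,  0.00115974, -0.00021318,
       -0.00049247]), 'joint_torque': array([ 3.43074636e-03, -3.66208792e+01, -8.56890500e+00,  4.69919632e-02,
        3.85551201e-02,  6.93923153e-05]), 'position': array([0.46493479, 0.12987006, 0.08269556]), 'tool_rot': array([6.84414026e-01, 7.29093574e-01, 2.07320294e-05, 3.15199204e-06]), 'ft_force': array([ 0.23777599,  0.39467257, -0.03334546]), 'moment': array([-0.01995382, -0.00449051, -0.00164756]), 'grip_force': 0.0, 'grip_width': 0.04817298906290616}
```

```bash
python3 -m crank '[0,0,0,0,0,0,255, 0,0,0,0,0,0,255, 0,0,0,0,0,0,255, 0,0,0,0,0,0,255, 0,0,0,0,0,0,255]' 45
python3 -m crank '[0,0,-10,0,0,0,255, 0,0,-30,0,0,0,255, 0,0,-60,0,0,0,255, 0,0,-95,0,0,0,255, 0,0,-130,0,0,0,255]' 
python3 -m crank '[0,0,-40,0,0,0,255, 0,0,-80,0,0,0,255, 0,0,-120,0,0,0,255, 0,0,-150,0,0,0,255, 0,0,-170,0,0,0,255]'
sed -i 's/p\[5\]\*2/p[5]*30/' fit.py; python3 fit.py
cat >> h.py <<'E'
C=np.load("cab.npy") if __import__("os").path.exists("cab.npy") else None
OFF=np.array([0,.0012,.0827]) # TCP in brk frame
def target(x,y,z,th): # brk origin in cab frame mm, tilt deg
    Rc=cabR(C[3],25+C[5]);Rb=Rc*R.from_euler('Y',th,degrees=True)
    p=Rc.apply(np.array([x,y,z])/1e3)+C[:3]+Rb.apply(OFF)
    return p,tool(Rb)
def where(o): # inverse: brk pose in cab from tool pose
    Rc=cabR(C[3],25+C[5]);Rt=R.from_quat(o["tool_rot"])
    Rb=Rt*R.from_matrix(np.array([[0,1,0],[1,0,0],[0,0,-1.]]))
    p=Rc.inv().apply(np.array(o["position"])-Rb.apply(OFF)-C[:3])*1e3
    return p.round(1),(Rc.inv()*Rb).as_rotvec(degrees=True).round(2)
E
python3 - <<'E'
from h import *
from rig import robot
o=robot.get_obs();print(o["ft_force"],o["position"],where(o))
s=C[4]*1e3;print(s)
p,r=target(s-30,0,150,20);print(p)
plan(p,r,3)
E
```

```text
time: 5.25
position: [0.4649, 0.1298, 0.0826]
tool_rot: [0.684, 0.729, -0.0, -0.0]
ft_force: [0.2, 0.3, 0.3]
grip_width: 0.0148
grip_force: 0.0
time: 5.67
position: [0.4641, 0.1298, 0.2136]
tool_rot: [0.684, 0.729, -0.001, -0.001]
ft_force: [1.3, 0.2, -0.0]
grip_width: 0.0005
grip_force: 0.0
time: 6.08
position: [0.4658, 0.1299, 0.3866]
tool_rot: [0.684, 0.729, 0.002, 0.002]
ft_force: [-0.7, 0.5, -0.2]
grip_width: 0.0001
grip_force: 0.0
[ 5.77559895e-01 -1.43755278e-01  7.55876542e-02 -4.92925745e+00
  2.52810206e-03 -2.65160105e-03]
[[-2.2, -0.4], [-0.6, -0.3], [-0.7, 0.1], [-0.9, 0.3]] [[-1.0, 0.2], [1.2, 0.3], [-0.0, -0.9], [0.1, -0.2]] [[0.0, -0.9], [-1.7, 1.0], [-1.9, 0.7], [0.6, -0.3], [-1.0, 0.7], [0.4, 0.8]] [0.7 0.2 0.3 1.1]
[-0.71575177  0.47683405 -0.20434189] [0.46580745 0.12992451 0.38664793] (array([-25.1, 261.9, 263.7]), array([ 1.89, 24.6 ,  8.41]))
2.528102058182299
[ 0.48252722 -0.13435476  0.28231342]
dist 18.974693786281907 deg/row 0.6486453007053645
[-88.3, -0.2, 34.8, -1.55, -0.13, 2.85]  (last row of call; linear)
[-88.1, 3.2, 35.0, -1.55, -0.13, 2.85]  (last row of call; linear)
[-87.8, 6.7, 35.4, -1.55, -0.13, 2.85]  (last row of call; linear)
```

The gripper closed on nothing. I need to see where the breaker is.

```bash
python3 -m crank '[0,0,0,0,0,0,0, 0,0,0,0,0,0,0, 0,0,0,0,0,0,0, 0,0,0,0,0,0,0, 0,0,0,0,0,0,0]'>/dev/null; python3 - <<'E'
from h import *
from rig import robot
o=robot.get_obs();c=robot.camera("wrist");im=c["pixels"][:,:,::-1]
print(o["position"],o["grip_width"])
t=robot.camera("top")["pixels"][:,:,::-1]
np.savez("w3pose.npz",position=o["position"],tool_rot=o["tool_rot"]);cv2.imwrite("pics/w3.png",im);cv2.imwrite("pics/t3.png",t)
out=np.zeros((600,800,3),np.uint8);out[:360,:480]=cv2.resize(im,(480,360));out[:360,480:]=cv2.resize(t[230:330,170:310],(320,360))[:,:]
cv2.imwrite("pics/m3.png",out[:360])
E
```

```text
[0.46408675 0.12977097 0.38094652] 0.02619806503985927
```

View pics/m3.png

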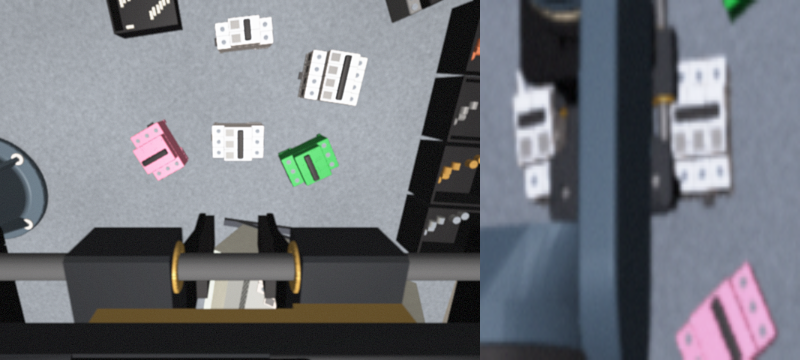

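The breaker hasn't moved. In the wrist images the fingertip gap (196 px for 87 mm) and tip row put the fingertips about 5 mm behind the reported origin, not 25 mm ahead of it. So the fingers closed just above the toggle, and I need to go about 29 mm lower.

```bash
sed -i 's/OFF=np.array.*/OFF=np.array([0,.0012,.054])/' h.py
python3 -m crank '[0,0,40,0,0,0,0, 0,0,80,0,0,0,0, 0,0,120,0,0,0,0, 0,0,160,0,0,0,0, 0,0,200,0,0,0,0]'
python3 -m crank '[0,0,30,0,0,0,0, 0,0,55,0,0,0,0, 0,0,75,0,0,0,0, 0,0,90,0,0,0,0, 0,0,100,0,0,0,0]'
python3 -m crank '[0,0,8,0,0,0,0, 0,0,14,0,0,0,0, 0,0,18,0,0,0,0, 0,0,21,0,0,0,0, 0,0,23,0,0,0,0]'
python3 -m crank '[0,0,2,0,0,0,0, 0,0,4,0,0,0,0, 0,0,5,0,0,0,0, 0,0,5,0,0,0,0, 0,0,5,0,0,0,0]'
```

```text
time: 7.02
position: [0.4647, 0.1298, 0.1809]
tool_rot: [0.684, 0.729, 0.0, 0.0]
ft_force: [0.4, -0.5, 0.4]
grip_width: 0.0672
grip_force: 0.0
time: 7.43
position: [0.4638, 0.1297, 0.0803]
tool_rot: [0.684, 0.729, -0.001, -0.001]
ft_force: [-0.2, -0.1, -0.2]
grip_width: 0.0865
grip_force: 0.0
time: 7.85
position: [0.4652, 0.1299, 0.0597]
tool_rot: [0.684, 0.729, 0.0, 0.0]
ft_force: [-0.2, 0.5, 0.9]
grip_width: 0.087
grip_force: 0.0
time: 8.27
position: [0.465, 0.1298, 0.0548]
tool_rot: [0.684, 0.729, 0.0, 0.0]
ft_force: [-0.2, 0.7, -0.4]
grip_width: 0.0869
grip_force: 0.0
```

```bash
Z='[0,0,0,0,0,0,255, 0,0,0,0,0,0,255, 0,0,0,0,0,0,255, 0,0,0,0,0,0,255, 0,0,0,0,0,0,255]'
python3 -m crank '[0,0,0,0,0,0,255, 0,0,0,0,0,0,255, 0,0,0,0,0,0,255, 0,0,0,0,0,0,255, 0,0,0,0,0,0,255]' 20
python3 -m crank '[0,0,0,0,0,0,255, 0,0,0,0,0,0,255, 0,0,0,0,0,0,255, 0,0,0,0,0,0,255, 0,0,0,0,0,0,255]' 45
```

```text
time: 8.68
position: [0.465, 0.1298, 0.0547]
tool_rot: [0.684, 0.729, 0.0, 0.0]
ft_force: [0.4, 1.1, -0.5]
grip_width: 0.0616
grip_force: 0.0
time: 9.1
position: [0.4652, 0.1298, 0.0547]
tool_rot: [0.684, 0.729, 0.0, 0.0]
ft_force: [0.1, -0.4, -0.7]
grip_width: 0.0447
grip_force: 45.0
```

Gripped at 44.7 mm, the nose length. Lifting, then on to the cabinet.

```bash
sed -i 's/OFF=np.array.*/OFF=np.array([0,.0012,.0547])/' h.py
python3 -m crank '[0,0,-10,0,0,0,255, 0,0,-40,0,0,0,255, 0,0,-75,0,0,0,255, 0,0,-115,0,0,0,255, 0,0,-150,0,0,0,255]' 
python3 -m crank '[0,0,-40,0,0,0,255, 0,0,-80,0,0,0,255, 0,0,-115,0,0,0,255, 0,0,-140,0,0,0,255, 0,0,-150,0,0,0,255]'
python3 -m crank '[0,0,0,0,0,0,255, 0,0,0,0,0,0,255, 0,0,0,0,0,0,255, 0,0,0,0,0,0,255, 0,0,0,0,0,0,255]'
python3 - <<'E'
from h import *
from rig import robot
o=robot.get_obs();print(o["ft_force"],o["position"],o["moment"],where(o))
s=C[4]*1e3
p,r=target(s-30,0,190,20);print(p)
plan(p,r,3)
E
```

```text
time: 9.52
position: [0.4638, 0.1298, 0.2065]
tool_rot: [0.684, 0.729, -0.001, -0.001]
ft_force: [1.6, 0.1, -3.8]
grip_width: 0.0449
grip_force: 45.0
time: 9.93
position: [0.4656, 0.13, 0.3592]
tool_rot: [0.684, 0.729, 0.002, 0.002]
ft_force: [0.5, -0.1, -4.7]
grip_width: 0.0448
grip_force: 45.0
time: 10.35
position: [0.464, 0.1298, 0.353]
tool_rot: [0.684, 0.729, -0.001, -0.001]
ft_force: [0.7, -1.5, -3.5]
grip_width: 0.0448
grip_force: 45.0
[ 0.7278437  -1.48676737 -3.50356793] [0.46398231 0.12975322 0.35300438] [ 0.01277874 -0.07780394 -0.0226521 ] (array([-29.8, 261.5, 259.6]), array([ 1.85, 25.17,  8.41]))
[ 0.46811673 -0.13311194  0.29067295]
dist 18.01238972077406 deg/row 0.6671982219374717
[-87.5, -4.1, 20.8, -1.74, -0.12, 2.85]  (last row of call; linear)
[-87.6, -0.3, 20.9, -1.74, -0.12, 2.85]  (last row of call; linear)
[-87.5, 3.4, 21.1, -1.74, -0.12, 2.85]  (last row of call; linear)
```

```bash

python3 -m crank '[-18,-1,4,-0.35,0,0.6,255, -35,-2,8,-0.7,0,1.1,255, -52,-2,12,-1.0,0,1.7,255, -70,-3,17,-1.4,-0.1,2.3,255, -88,-4,21,-1.7,-0.1,2.9,255]' >/dev/null
python3 -m crank '[-18,0,4,-0.35,0,0.6,255, -35,0,8,-0.7,0,1.1,255, -52,0,12,-1.0,0,1.7,255, -70,0,17,-1.4,-0.1,2.3,255, -88,0,21,-1.7,-0.1,2.9,255]'  >/dev/null
python3 -m crank '[-18,1,4,-0.35,0,0.6,255, -35,1,8,-0.7,0,1.1,255, -52,2,12,-1.0,0,1.7,255, -70,3,17,-1.4,-0.1,2.3,255, -88,3,21,-1.7,-0.1,2.8,255]' 
python3 -m crank '[0,0,0,0,0,0,255, 0,0,0,0,0,0,255, 0,0,0,0,0,0,255, 0,0,0,0,0,0,255, 0,0,0,0,0,0,255]'
cat > st.py <<'E'
import sys
from h import *
from rig import robot
o=robot.get_obs();print("F",o["ft_force"].round(1),"Fcab",cabR(C[3]).inv().apply(o["ft_force"]).round(1),"M",o["moment"].round(2),where(o),o["grip_width"].round(4),o["time"])
if len(sys.argv)>1:
    a=[float(v) for v in sys.argv[1:6]];plan(*target(*a[:4]),int(a[4]),o)
E
python3 st.py -27 0 95 20 1
python3 - <<'E'
from h import *
from rig import robot
o=robot.get_obs();c=robot.camera("wrist");im=c["pixels"][:,:,::-1]
np.savez("w4pose.npz",position=o["position"],tool_rot=o["tool_rot"]);cv2.imwrite("pics/w4.png",im)
E
```

```text
time: 11.6
position: [0.4686, -0.1349, 0.2908]
tool_rot: [0.737, 0.675, 0.03, 0.031]
ft_force: [0.1, 0.8, -4.2]
grip_width: 0.045
grip_force: 45.0
time: 12.02
position: [0.4691, -0.1335, 0.292]
tool_rot: [0.736, 0.675, 0.031, 0.032]
ft_force: [0.6, 0.3, -3.8]
grip_width: 0.0448
grip_force: 45.0Traceback (most recent call last):
  File "st.py", line 4, in <module>
    o=robot.get_obs();print("F",o["ft_force"].round(1),"Fcab",cabR(C[3]).inv().apply(o["ft_force"]).round(1),"M",o["moment"].round(2),where(o),o["grip_width"].round(4),o["time"])
                                                                                                                                               ^^^^^^^^^^^^^^^^^^^^^
AttributeError: 'float' object has no attribute 'round'
```

View pics/w4.png

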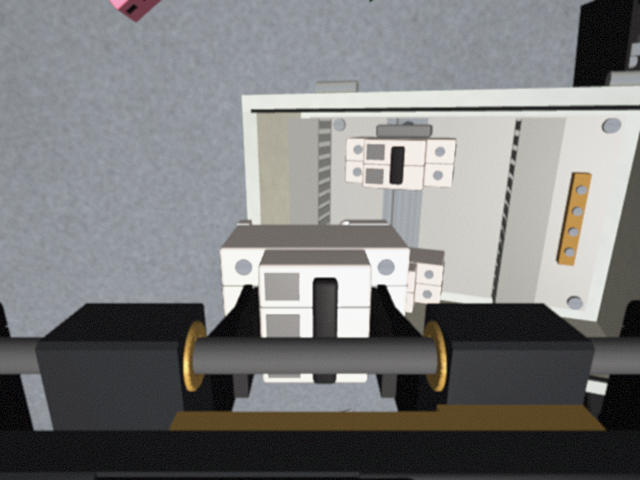

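```bash
sed -i 's/o\["grip_width"\].round(4)/round(o["grip_width"],4)/' st.py
python3 - <<'E'
from h import *
d=np.load("w4pose.npz");K,E=wristE(d);w=np.load("wrist.npz")
P=lambda b:np.array([b[1]-1.2,b[0],54.7-b[2]])/1e3
print("held pred",proj([P(b) for b in[(-22.5,27,76),(22.5,27,76),(-42.5,27,54),(42.5,27,54)]],K,w["M"]).round(1).tolist(),"seen 260,252 369,252 222,249 407,249")
Rc=cabR(C[3]);s=C[4]*1e3
N=np.array([(-22.5+s,68,96),(22.5+s,68,96),(22.5+s,32,96),(-22.5+s,32,96),(17.5+s,10,30),(-17.5+s,10,30)])/1e3
print("nbr",proj(Rc.apply(N)+C[:3],K,E).round(1).tolist(),"seen 363,138 425,139 424,190 362,187; rail ~420@215,385@215")
E
python3 st.py -27 0 95 20 1
```

```text
held pred [[257.4, 265.9], [372.3, 265.9], [219.3, 248.6], [410.4, 248.8]] seen 260,252 369,252 222,249 407,249
nbr [[365.0, 139.6], [426.5, 140.5], [422.6, 190.4], [363.3, 187.1], [422.0, 202.9], [383.8, 200.4]] seen 363,138 425,139 424,190 362,187; rail ~420@215,385@215
F [ 0.5  0.  -3.9] Fcab [-1.2  0.1 -3.8] M [0.03 0.1  0.01] (array([-25.8,  -0.3, 190.8]), array([ 9.000e-02,  1.989e+01, -1.000e-02])) 0.0443 12.0667
dist 19.172750898566573 deg/row 0.02775318926466535
[0.2, 31.6, 90.5, 0.11, -0.09, 0.01]  (last row of call; linear)
```

Prediction and image agree to about 1–2 px for the neighbours and rail. Entering the opening now, then a gentle touch of the tilted hook end on the rail's front to set z.

```bash

python3 -m crank '[0,6,18,0,0,0,255, 0,12,36,0,0,0,255, 0,19,54,0,0,0,255, 0,26,74,0,0,0,255, 0,32,91,0.1,-0.1,0,255]' 
python3 -m crank '[0,3,8,0,0,0,255, 0,6,16,0,0,0,255, 0,9,24,0,0,0,255, 0,11,32,0,0,0,255, 0,13,38,0,0,0,255]'
python3 -m crank '[0,0,0,0,0,0,255, 0,0,0,0,0,0,255, 0,0,0,0,0,0,255, 0,0,0,0,0,0,255, 0,0,0,0,0,0,255]' >/dev/null
python3 st.py -28 0 41 20 1
```

```text
time: 12.48
position: [0.5095, -0.1372, 0.2035]
tool_rot: [0.736, 0.675, 0.029, 0.032]
ft_force: [0.2, 0.4, -2.7]
grip_width: 0.0445
grip_force: 45.0
time: 12.9
position: [0.5255, -0.1392, 0.1672]
tool_rot: [0.736, 0.675, 0.029, 0.033]
ft_force: [0.4, 0.2, -3.6]
grip_width: 0.0448
grip_force: 45.0
F [-0.9 -0.3 -3.5] Fcab [-2.3 -0.4 -2.9] M [-0.02  0.06  0.  ] (array([-27.2,  -1.3,  54.5]), array([-0.06, 19.95, -0.06])) 0.0446 13.3167
dist 2.724493079897958 deg/row 0.019262946116053312
[1.3, 3.9, 13.0, 0.05, 0.05, -0.07]  (last row of call; linear)
```

```bash
cat > chk.py <<'E'
import sys
from h import *
from rig import robot
sys.stdin.read();o=robot.get_obs()
f=cabR(C[3]).inv().apply(o["ft_force"]-[0.1,0,-3.8]);p,r=where(o)
print("dFcab",f.round(1),"M",o["moment"].round(2),"pos",p,r[1],"t",round(o["time"],2))
sys.exit(int(np.linalg.norm(f)>float(sys.argv[1])))
E
python3 -m crank '[0.3,1,2,0,0,0,255, 0.6,1.5,4,0,0,0,255, 1,2,5,0,0,0,255, 1,2.4,6.6,0,0,0,255, 1,2.4,6.6,0,0,0,255]' | python3 chk.py 3 &&
python3 -m crank '[0,0.2,0.5,0,0,0,255, 0,0.4,1,0,0,0,255, 0,0.5,1.4,0,0,0,255, 0,0.5,1.4,0,0,0,255, 0,0.5,1.4,0,0,0,255]' | python3 chk.py 3 &&
python3 -m crank '[0,0.2,0.4,0,0,0,255, 0,0.3,0.7,0,0,0,255, 0,0.3,0.9,0,0,0,255, 0,0.3,0.9,0,0,0,255, 0,0.3,0.9,0,0,0,255]' | python3 chk.py 3 &&
python3 -m crank '[0,0.2,0.4,0,0,0,255, 0,0.3,0.7,0,0,0,255, 0,0.3,0.9,0,0,0,255, 0,0.3,0.9,0,0,0,255, 0,0.3,0.9,0,0,0,255]' | python3 chk.py 3 &&
python3 -m crank '[0,0.2,0.4,0,0,0,255, 0,0.3,0.7,0,0,0,255, 0,0.3,0.9,0,0,0,255, 0,0.3,0.9,0,0,0,255, 0,0.3,0.9,0,0,0,255]' | python3 chk.py 3 &&
python3 -m crank '[0,0.2,0.4,0,0,0,255, 0,0.3,0.7,0,0,0,255, 0,0.3,0.9,0,0,0,255, 0,0.3,0.9,0,0,0,255, 0,0.3,0.9,0,0,0,255]' | python3 chk.py 3
```

```text
dFcab [-0.7 -1.1 -0.9] M [ 0.    0.05 -0.01] pos [-27.8  -0.   46.8] 20.03 t 13.73
dFcab [-1.1  0.5 -0.5] M [-0.02  0.04  0.03] pos [-27.6  -0.2  45.6] 19.99 t 14.15
dFcab [-0.8 -0.  -0.3] M [-0.03  0.13 -0.01] pos [-27.7  -0.1  44.7] 20.01 t 14.57
this script no longer has the robotException ignored in: <_io.TextIOWrapper mode='rw' encoding='UTF-8'>
Traceback (most recent call last):
BrokenPipeError: [Errno 32] Broken pipe
```

```bash
python3 - <<'E'
t=open("chk.py").read().replace("from rig import robot\nsys.stdin.read()","sys.stdin.read()\nfrom rig import robot")
open("chk.py","w").write(t)
E
cat chk.py | head -6; echo | python3 chk.py 3
```

```text
import sys
from h import *
sys.stdin.read()
from rig import robot;o=robot.get_obs()
f=cabR(C[3]).inv().apply(o["ft_force"]-[0.1,0,-3.8]);p,r=where(o)
print("dFcab",f.round(1),"M",o["moment"].round(2),"pos",p,r[1],"t",round(o["time"],2))
dFcab [-2.6 -0.6 -0.2] M [-0.01  0.3  -0.02] pos [-28.   -0.   43.7] 20.04 t 14.98
```

```bash
python3 -m crank '[0,0.1,0.2,0,0,0,255, 0,0.2,0.5,0,0,0,255, 0,0.2,0.5,0,0,0,255, 0,0.2,0.5,0,0,0,255, 0,0.2,0.5,0,0,0,255]' | python3 chk.py 5 &&
python3 -m crank '[0,0.1,0.2,0,0,0,255, 0,0.2,0.5,0,0,0,255, 0,0.2,0.5,0,0,0,255, 0,0.2,0.5,0,0,0,255, 0,0.2,0.5,0,0,0,255]' | python3 chk.py 5 &&
python3 -m crank '[0,0.1,0.2,0,0,0,255, 0,0.2,0.5,0,0,0,255, 0,0.2,0.5,0,0,0,255, 0,0.2,0.5,0,0,0,255, 0,0.2,0.5,0,0,0,255]' | python3 chk.py 5
```

```text
dFcab [-2.3 -0.1  1.3] M [ 0.03  0.55 -0.03] pos [-28.1   0.   43.2] 20.05 t 15.4
dFcab [-3.8  0.2  1.4] M [0.03 0.84 0.03] pos [-28.2   0.1  42.7] 20.07 t 15.82
dFcab [-5.  -0.3  2.9] M [0.07 1.16 0.01] pos [-28.4   0.1  42.2] 20.09 t 16.23
```

```bash
python3 -m crank '[0,-0.5,-1.4,0,0,0,255, 0,-1,-2.8,0,0,0,255, 0,1,-3.6,0,0,0,255, 0,3.5,-4.4,0,0,0,255, 0,5.6,-5.2,0,0,0,255]' | python3 chk.py 9
python3 -m crank '[0,0,0,0,0,0,255, 0,0.2,0.5,0,0,0,255, 0,0.2,0.5,0,0,0,255, 0,0.2,0.5,0,0,0,255, 0,0.2,0.5,0,0,0,255]' | python3 chk.py 5 &&
python3 -m crank '[0,0.1,0.2,0,0,0,255, 0,0.2,0.5,0,0,0,255, 0,0.2,0.5,0,0,0,255, 0,0.2,0.5,0,0,0,255, 0,0.2,0.5,0,0,0,255]' | python3 chk.py 5 &&
python3 -m crank '[0,0.1,0.2,0,0,0,255, 0,0.2,0.5,0,0,0,255, 0,0.2,0.5,0,0,0,255, 0,0.2,0.5,0,0,0,255, 0,0.2,0.5,0,0,0,255]' | python3 chk.py 4 &&
python3 -m crank '[0,0.1,0.2,0,0,0,255, 0,0.2,0.5,0,0,0,255, 0,0.2,0.5,0,0,0,255, 0,0.2,0.5,0,0,0,255, 0,0.2,0.5,0,0,0,255]' | python3 chk.py 4 &&
python3 -m crank '[0,0.1,0.2,0,0,0,255, 0,0.2,0.5,0,0,0,255, 0,0.2,0.5,0,0,0,255, 0,0.2,0.5,0,0,0,255, 0,0.2,0.5,0,0,0,255]' | python3 chk.py 4
```

```text
dFcab [-10.8  -1.6   4.6] M [-0.19  2.98 -0.12] pos [-26.3   0.7  46. ] 20.68 t 16.65
dFcab [-10.2  -0.4   4.9] M [-0.02  2.56 -0.07] pos [-26.4   1.   45.6] 20.67 t 17.07
```

The blocking force is along the hook arm's end face normal: it has dipped into the rail's channel and is bearing on the inner side of the upper lip. So the breaker is really lower than my model puts it. I'll back out, rise, and touch again further up the rail.

```bash
python3 -m crank '[0,-4,1.4,0,0,0,255, 0,-7,-1,0,0,0,255, 0,-8.5,-5,0,0,0,255, 0,-9.7,-9.3,0,0,0,255, 0,-9.7,-9.3,0,0,0,255]' | python3 chk.py 9
python3 -m crank '[0,1,-0.4,0,0,0,255, 0,2.5,-0.9,0,0,0,255, 0,4.5,-1.6,0,0,0,255, 0,5.6,-2,0,0,0,255, 0,5.6,-2,0,0,0,255]' | python3 chk.py 9
python3 -m crank '[0,0,0,0,0,0,255, 0,0,0,0,0,0,255, 0,0,0,0,0,0,255, 0,0,0,0,0,0,255, 0,0,0,0,0,0,255]' | python3 chk.py 9
```

```text
dFcab [0.2 0.6 0.8] M [ 0.02  0.04 -0.  ] pos [-23.1  -1.1  57.4] 19.65 t 17.48
dFcab [-0.5 -0.4 -0.8] M [ 0.02  0.05 -0.08] pos [-19.8  -0.3  56.4] 19.94 t 17.9
dFcab [ 0.6 -0.5  0.1] M [-0.02  0.01 -0.03] pos [-20.6  -0.1  56.5] 20.0 t 18.32
```

```bash
python3 -m crank '[0,-1,0.5,0,0,0,255, 0,-2.3,0.9,0,0,0,255, 0,-2,2,0,0,0,255, 0,-1.2,4,0,0,0,255, 0,-1.2,4,0,0,0,255]' | python3 chk.py 3 &&
python3 -m crank '[0,0.2,0.5,0,0,0,255, 0,0.4,1,0,0,0,255, 0,0.4,1,0,0,0,255, 0,0.4,1,0,0,0,255, 0,0.4,1,0,0,0,255]' | python3 chk.py 3.5 &&
python3 -m crank '[0,0.2,0.5,0,0,0,255, 0,0.4,1,0,0,0,255, 0,0.4,1,0,0,0,255, 0,0.4,1,0,0,0,255, 0,0.4,1,0,0,0,255]' | python3 chk.py 3.5 &&
python3 -m crank '[0,0.2,0.5,0,0,0,255, 0,0.4,1,0,0,0,255, 0,0.4,1,0,0,0,255, 0,0.4,1,0,0,0,255, 0,0.4,1,0,0,0,255]' | python3 chk.py 3.5 &&
python3 -m crank '[0,0.2,0.5,0,0,0,255, 0,0.4,1,0,0,0,255, 0,0.4,1,0,0,0,255, 0,0.4,1,0,0,0,255, 0,0.4,1,0,0,0,255]' | python3 chk.py 3.5 &&
python3 -m crank '[0,0.2,0.5,0,0,0,255, 0,0.4,1,0,0,0,255, 0,0.4,1,0,0,0,255, 0,0.4,1,0,0,0,255, 0,0.4,1,0,0,0,255]' | python3 chk.py 3.5 &&
python3 -m crank '[0,0.2,0.5,0,0,0,255, 0,0.4,1,0,0,0,255, 0,0.4,1,0,0,0,255, 0,0.4,1,0,0,0,255, 0,0.4,1,0,0,0,255]' | python3 chk.py 3.5
```

```text
dFcab [ 0.3  0.1 -0.3] M [-0.02  0.06  0.03] pos [-23.2  -0.1  52.9] 20.01 t 18.73
dFcab [ 0.7 -0.1 -1.7] M [0.   0.03 0.02] pos [-22.9  -0.1  52.1] 19.99 t 19.15
dFcab [0.  0.4 0.5] M [-0.03  0.06 -0.02] pos [-22.9  -0.2  51.1] 19.99 t 19.57
dFcab [-0.  -0.2 -0.3] M [-0.01  0.03  0.02] pos [-22.9  -0.1  49.9] 20.0 t 19.98
dFcab [-1.2  0.3  0.1] M [-0.03  0.01 -0.01] pos [-22.9  -0.1  48.9] 20.0 t 20.4
dFcab [0.1 0.1 0.1] M [-0.05  0.01 -0.02] pos [-22.8  -0.1  47.8] 20.0 t 20.82
dFcab [ 0.5 -0.3 -0.1] M [0.01 0.04 0.03] pos [-22.8  -0.1  46.7] 19.99 t 21.23
```

```bash
sed -i 's/sys.exit.*/sys.exit(int(np.linalg.norm(f)>float(sys.argv[1]) or abs(o["moment"][1])>float((sys.argv+["9"])[2])))/' chk.py
python3 -m crank '[0,0.2,0.5,0,0,0,255, 0,0.3,0.8,0,0,0,255, 0,0.3,0.8,0,0,0,255, 0,0.3,0.8,0,0,0,255, 0,0.3,0.8,0,0,0,255]' | python3 chk.py 3.5 .2 &&
python3 -m crank '[0,0.2,0.5,0,0,0,255, 0,0.3,0.8,0,0,0,255, 0,0.3,0.8,0,0,0,255, 0,0.3,0.8,0,0,0,255, 0,0.3,0.8,0,0,0,255]' | python3 chk.py 3.5 .2 &&
python3 -m crank '[0,0.2,0.5,0,0,0,255, 0,0.3,0.8,0,0,0,255, 0,0.3,0.8,0,0,0,255, 0,0.3,0.8,0,0,0,255, 0,0.3,0.8,0,0,0,255]' | python3 chk.py 3.5 .2 &&
python3 -m crank '[0,0.2,0.5,0,0,0,255, 0,0.3,0.8,0,0,0,255, 0,0.3,0.8,0,0,0,255, 0,0.3,0.8,0,0,0,255, 0,0.3,0.8,0,0,0,255]' | python3 chk.py 3.5 .2 &&
python3 -m crank '[0,0.2,0.5,0,0,0,255, 0,0.3,0.8,0,0,0,255, 0,0.3,0.8,0,0,0,255, 0,0.3,0.8,0,0,0,255, 0,0.3,0.8,0,0,0,255]' | python3 chk.py 3.5 .2 &&
python3 -m crank '[0,0.2,0.5,0,0,0,255, 0,0.3,0.8,0,0,0,255, 0,0.3,0.8,0,0,0,255, 0,0.3,0.8,0,0,0,255, 0,0.3,0.8,0,0,0,255]' | python3 chk.py 3.5 .2
```

```text
dFcab [ 0.4 -0.3  2.6] M [-0.05  0.09 -0.07] pos [-22.8  -0.2  46.1] 19.99 t 21.65
dFcab [ 0.6  0.8 11.1] M [ 0.08  0.48 -0.03] pos [-22.8  -0.2  45.9] 20.01 t 22.07
```

Clean contact now: the hook corner rests on the upper lip's front at model z0≈46.2, so the model reads about 2.3 mm high in z. Lifting off, moving past the edge, and lowering to insertion depth.

```bash
python3 -m crank '[0,-1.4,-3.8,0,0,0,255, 0,6,-6.5,0,0,0,255, 0,16,-10.1,0,0,0,255, 0,25,-13.4,0,0,0,255, 0,29.6,-15.1,0,0,0,255]' | python3 chk.py 5 &&
python3 -m crank '[0,0,0,0,0,0,255, 0,1,2.8,0,0,0,255, 0,2,5.6,0,0,0,255, 0,3.1,8.5,0,0,0,255, 0,4.1,11.3,0,0,0,255]' | python3 chk.py 4 &&
python3 -m crank '[0,0.6,1.6,0,0,0,255, 0,1.2,3.3,0,0,0,255, 0,1.8,5,0,0,0,255, 0,2.4,6.6,0,0,0,255, 0,2.7,7.5,0,0,0,255]' | python3 chk.py 4 &&
python3 -m crank '[0,0,0,0,0,0,255, 0,0,0,0,0,0,255, 0,0,0,0,0,0,255, 0,0,0,0,0,0,255, 0,0,0,0,0,0,255]' | python3 chk.py 4
```

```text
dFcab [ 1.  -0.5  0.6] M [-0.05  0.01  0.01] pos [12.9 -0.6 48.6] 19.81 t 22.48
dFcab [-0.1 -0.2 -0.4] M [-0.05  0.04  0.02] pos [ 9.3  0.1 36.6] 20.07 t 22.9
dFcab [-0.8 -0.3  0.3] M [ 0.05 -0.    0.01] pos [10.1 -0.2 28.9] 20.0 t 23.32
dFcab [-0.1 -0.6 -0.6] M [-0.05  0.03  0.05] pos [10.2 -0.2 29.2] 19.99 t 23.73
```

```bash
python3 -m crank '[0,-0.9,0.5,0,0,0,255, 0,-1.9,0.9,0,0,0,255, 0,-2.8,1.2,0,0,0,255, 0,-3.7,1.6,0,0,0,255, 0,-3.7,1.6,0,0,0,255]' | python3 chk.py 3.5 .25 &&
python3 -m crank '[0,-0.5,0.2,0,0,0,255, 0,-0.9,0.3,0,0,0,255, 0,-1.4,0.5,0,0,0,255, 0,-1.4,0.5,0,0,0,255, 0,-1.4,0.5,0,0,0,255]' | python3 chk.py 3.5 .25 &&
python3 -m crank '[0,-0.5,0.2,0,0,0,255, 0,-0.9,0.3,0,0,0,255, 0,-1.4,0.5,0,0,0,255, 0,-1.4,0.5,0,0,0,255, 0,-1.4,0.5,0,0,0,255]' | python3 chk.py 3.5 .25 &&
python3 -m crank '[0,-0.5,0.2,0,0,0,255, 0,-0.9,0.3,0,0,0,255, 0,-1.4,0.5,0,0,0,255, 0,-1.4,0.5,0,0,0,255, 0,-1.4,0.5,0,0,0,255]' | python3 chk.py 3.5 .25 &&
python3 -m crank '[0,-0.5,0.2,0,0,0,255, 0,-0.9,0.3,0,0,0,255, 0,-1.4,0.5,0,0,0,255, 0,-1.4,0.5,0,0,0,255, 0,-1.4,0.5,0,0,0,255]' | python3 chk.py 3.5 .25 &&
python3 -m crank '[0,-0.5,0.2,0,0,0,255, 0,-0.9,0.3,0,0,0,255, 0,-1.4,0.5,0,0,0,255, 0,-1.4,0.5,0,0,0,255, 0,-1.4,0.5,0,0,0,255]' | python3 chk.py 3.5 .25 &&
python3 -m crank '[0,-0.5,0.2,0,0,0,255, 0,-0.9,0.3,0,0,0,255, 0,-1.4,0.5,0,0,0,255, 0,-1.4,0.5,0,0,0,255, 0,-1.4,0.5,0,0,0,255]' | python3 chk.py 3.5 .25
```

```text
dFcab [-0.9  0.1  0.3] M [-0.05  0.02 -0.04] pos [ 5.7 -0.1 28.9] 20.03 t 24.15
dFcab [-0.2 -0.7  0.9] M [-0.05 -0.    0.02] pos [ 4.6 -0.2 28.9] 20.0 t 24.57
dFcab [ 0.2 -0.3  0.1] M [-0.07  0.04 -0.01] pos [ 3.1 -0.2 28.9] 20.0 t 24.98
dFcab [ 0.5  0.2 -0.1] M [ 0.01 -0.02  0.01] pos [ 1.6 -0.2 28.9] 20.0 t 25.4
dFcab [0.9 0.3 0.3] M [ 0.   -0.01  0.  ] pos [ 0.1 -0.2 28.9] 20.0 t 25.82
dFcab [ 1.3 -0.1  0.3] M [ 0.03 -0.31 -0.02] pos [-0.4 -0.4 28.9] 19.89 t 26.23
```

The lip is in the slot region: contact at x0≈-0.3, which implies a rail shift of about +2.5 and agrees with the camera estimate. Now the swing about the rail edge.

```bash
cat > sw.py <<'E'
from h import *
W=[(-1.4,-.2,28.9,20),(0.2,0,29.4,20),(.47,0,27.84,15),(1.03,0,26.07,10),(1.63,0,24.22,5),(2.5,0,22.3,0),(2.5,0,21.3,-1)]
for a,b in zip(W,W[1:]):
    pa,ra=target(*a);pb,rb=target(*b)
    print(b,(ra.inv().apply(pb-pa)*1e3).round(1),(ra.inv()*rb).as_rotvec(degrees=True).round(1))
    for f in(.25,.5,.75):
        m=np.array(a)*(1-f)+np.array(b)*f;pm,rm=target(*m);print("   ",(ra.inv().apply(pm-pa)*1e3).round(1),(ra.inv()*rm).as_rotvec(degrees=True).round(2)[0])
E
python3 sw.py
```

```text
(0.2, 0, 29.4, 20) [ 0.2  1.3 -1. ] [0. 0. 0.]
    [ 0.1  0.3 -0.3] 0.0
    [ 0.1  0.7 -0.5] 0.0
    [ 0.2  1.  -0.8] 0.0
(0.47, 0, 27.84, 15) [ 0.  -4.   1.6] [-5.  0.  0.]
    [-0.  -1.   0.4] -1.25
    [-0.  -2.   0.7] -2.5
    [-0.  -3.   1.1] -3.75
(1.03, 0, 26.07, 10) [-0.  -3.8  1.8] [-5. -0.  0.]
    [-0.  -0.9  0.4] -1.25
    [-0.  -1.9  0.8] -2.5
    [-0.  -2.8  1.3] -3.75
(1.63, 0, 24.22, 5) [-0.  -3.9  1.9] [-5.  0. -0.]
    [ 0.  -1.   0.4] -1.25
    [-0.  -1.9  0.9] -2.5
    [ 0.  -2.9  1.4] -3.75
(2.5, 0, 22.3, 0) [ 0.  -3.7  2. ] [-5. -0.  0.]
    [ 0.  -0.9  0.5] -1.25
    [ 0.  -1.9  1. ] -2.5
    [ 0.  -2.8  1.5] -3.75
(2.5, 0, 21.3, -1) [ 0. -1.  1.] [-1.  0. -0.]
    [-0.  -0.2  0.3] -0.25
    [ 0.  -0.5  0.5] -0.5
    [ 0.  -0.7  0.8] -0.75
```

```bash
python3 -m crank '[0.1,0.5,-0.5,0,0,0,255, 0.2,1,-0.8,0,0,0,255, 0.2,1.3,-1,0,0,0,255, 0.2,1.3,-1,0,0,0,255, 0.2,1.3,-1,0,0,0,255]' 55 | python3 chk.py 5 &&
python3 -m crank '[0,-1,0.4,-1.25,0,0,255, 0,-2,0.7,-2.5,0,0,255, 0,-3,1.1,-3.75,0,0,255, 0,-4,1.6,-5,0,0,255, 0,-4,1.6,-5,0,0,255]' | python3 chk.py 7 &&
python3 -m crank '[0,-0.9,0.4,-1.25,0,0,255, 0,-1.9,0.8,-2.5,0,0,255, 0,-2.8,1.3,-3.75,0,0,255, 0,-3.8,1.8,-5,0,0,255, 0,-3.8,1.8,-5,0,0,255]' | python3 chk.py 10
```

```text
dFcab [-0.6  0.7 -0. ] M [-0.03  0.    0.  ] pos [-0.3  0.2 29.4] 20.06 t 26.65
dFcab [ 1.  -0.3  0.7] M [-0.06  0.18 -0.01] pos [-0.4  0.2 28.1] 15.02 t 27.07
dFcab [-0.4 -0.1 -0.2] M [-0.01  0.28 -0.02] pos [-0.1  0.4 26.2] 10.09 t 27.48
```

```bash
python3 -m crank '[0,-0.7,0.4,-1.25,0,0,255, 0,-1.5,0.8,-2.5,0,0,255, 0,-2.2,1.3,-3.75,0,0,255, 0,-3.0,1.8,-5,0,0,255, 0,-3.0,1.8,-5,0,0,255]' | python3 chk.py 15
```

```text
dFcab [-3.2  0.2  3.3] M [0.13 1.1  0.08] pos [ 0.1  1.  24.5] 5.23 t 27.9
```

```bash
python3 -m crank '[0,-0.5,0.3,-0.7,0,0,255, 0,-0.9,0.5,-1.25,0,0,255, 0,-1.4,0.7,-1.9,0,0,255, 0,-1.8,1,-2.5,0,0,255, 0,-1.8,1,-2.5,0,0,255]' | python3 chk.py 15
```

```text
dFcab [-3.8 -0.8  6.6] M [ 0.04  1.5  -0.02] pos [ 0.4  1.4 23.2] 2.78 t 28.32
```

```bash
python3 -m crank '[0,-0.5,0.3,-0.7,0,0,255, 0,-0.9,0.6,-1.25,0,0,255, 0,-1.4,0.8,-1.9,0,0,255, 0,-1.8,1.1,-2.5,0,0,255, 0,-1.8,1.1,-2.5,0,0,255]' | python3 chk.py 18
```

```text
dFcab [-1.8  2.   5.6] M [0.13 0.63 0.01] pos [ 3.2  0.6 22.3] 0.04 t 28.73
```

```bash
python3 -m crank '[0,-0.2,0.2,-0.3,0,0,255, 0,-0.4,0.4,-0.6,0,0,255, 0,-0.6,0.6,-0.8,0,0,255, 0,-0.7,0.8,-1,0,0,255, 0,-0.7,0.8,-1,0,0,255]' | python3 chk.py 18
```

```text
dFcab [-1.5  0.8 16.9] M [0.11 1.06 0.01] pos [ 4.9 -0.  22.4] -1.12 t 29.15
```

It snapped in: moment fell, angle 0, and z is at the seated value. I'll relax the press and give it a light pull to confirm the latch.

```bash
python3 -m crank '[0,0.3,-0.4,0.5,0,0,255, 0,0.7,-0.8,1,0,0,255, 0,0.7,-1,1,0,0,255, 0,0.7,-1.2,1,0,0,255, 0,0.7,-1.2,1,0,0,255]' | python3 chk.py 9 
python3 -m crank '[0,0,-0.4,0,0,0,255, 0,0,-0.8,0,0,0,255, 0,0,-1.2,0,0,0,255, 0,0,-1.2,0,0,0,255, 0,0,-1.2,0,0,0,255]' | python3 chk.py 9
python3 -m crank '[0,0,-0.4,1,0,0,255, 0,0,-0.8,2,0,0,255, 0,0,-1,2,0,0,255, 0,0,-1,2,0,0,255, 0,0,-1,2,0,0,255]' | python3 chk.py 9
```

```text
dFcab [ 1.4 -0.6  2.2] M [ 0.06  0.39 -0.02] pos [ 4.3 -0.3 22.4] -0.07 t 29.57
dFcab [ 0.6 -0.2 -9.5] M [0.01 0.06 0.05] pos [ 3.6 -0.2 23. ] 0.01 t 29.98
dFcab [  2.7   1.5 -19.5] M [ 0.16 -0.57  0.13] pos [ 1.8 -0.1 23. ] 2.03 t 30.4
```

It holds against about 20 N of pull, so it's latched. Back to neutral, then release and withdraw.

```bash
python3 -m crank '[0,0,0.5,-1,0,0,255, 0,0,1,-2,0,0,255, 0,0,1.5,-2,0,0,255, 0,0,1.9,-2,0,0,255, 0,0,1.9,-2,0,0,255]' | python3 chk.py 9 
python3 -m crank '[0,0,0,0,0,0,120, 0,0,0,0,0,0,60, 0,0,0,0,0,0,0, 0,0,0,0,0,0,0, 0,0,0,0,0,0,0]' | python3 chk.py 9
python3 -m crank '[0,0,0,0,0,0,0, 0,0,0,0,0,0,0, 0,0,0,0,0,0,0, 0,0,0,0,0,0,0, 0,0,0,0,0,0,0]'
python3 -m crank '[0,0,-5,0,0,0,0, 0,0,-15,0,0,0,0, 0,0,-30,0,0,0,0, 0,0,-50,0,0,0,0, 0,0,-70,0,0,0,0]' | python3 chk.py 9
python3 -m crank '[0,0,-25,0,0,0,0, 0,0,-50,0,0,0,0, 0,0,-75,0,0,0,0, 0,0,-100,0,0,0,0, 0,0,-110,0,0,0,0]' | python3 chk.py 9
python3 -m crank '[0,0,0,0,0,0,0, 0,0,0,0,0,0,0, 0,0,0,0,0,0,0, 0,0,0,0,0,0,0, 0,0,0,0,0,0,0]'
python3 - <<'E'
from h import *
from rig import robot
c=robot.camera("wrist");im=c["pixels"][:,:,::-1]
cv2.imwrite("pics/w9.png",im)
E
```

```text
dFcab [-0.2 -0.1 -0.3] M [0.06 0.51 0.  ] pos [ 3.5 -0.1 22.9] 0.01 t 30.82
dFcab [ 1.2 -0.1  3.1] M [-0.02  0.19 -0.01] pos [ 4.6 -0.5 23.2] -0.12 t 31.23
time: 31.65
position: [0.5482, -0.14, 0.1473]
tool_rot: [0.72, 0.66, 0.146, 0.16]
ft_force: [0.2, -0.3, 0.0]
grip_width: 0.0868
grip_force: 0.0
dFcab [2.8 0.2 3.4] M [ 0.03  0.16 -0.01] pos [ 2.9  0.2 94. ] 0.05 t 32.07
dFcab [ 2.3 -0.3  3.4] M [ 0.02  0.17 -0.03] pos [  4.7  -0.4 206.5] -0.25 t 32.48
time: 32.9
position: [0.4721, -0.133, 0.3093]
tool_rot: [0.72, 0.66, 0.146, 0.159]
ft_force: [0.8, -0.4, 0.3]
grip_width: 0.087
grip_force: 0.0
```

View pics/w9.png

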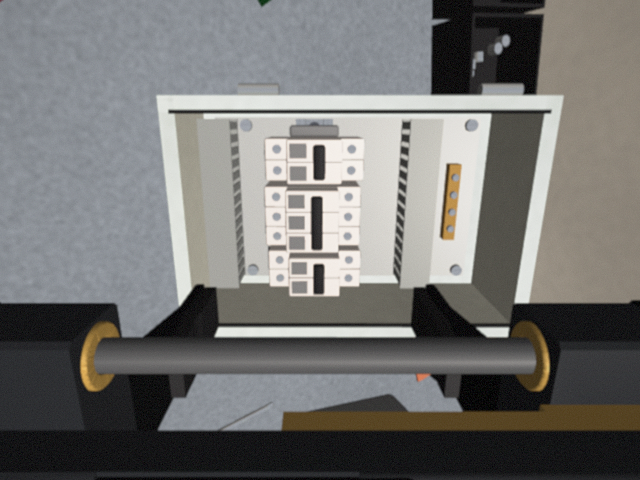

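The breaker sits flush between its neighbours, from about (265,185) to (360,252), with its toggle and shoulders in line with theirs. The robot is clear of everything, so I'm handing in.

```bash
python3 -c "
from rig import robot
print(robot.hand_in())"
```

```text
the job is handed in; nothing more can be done
None
```

The three-pole breaker is hung on the rail between the two mounted breakers, latched (it held a pull of about 20 N) and sitting level with them in the last picture; the arm is clear and the job was handed in at about 33 s, though no verdict came back.

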